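Circlip over the turntable spindle

ROBOT

A 6-joint arm with a two-finger parallel gripper is mounted at the origin on the work surface. World frame = base frame: x ahead of the robot, y to its left, z up, the work surface at z = 0. Lengths are in m, angles in rad, forces in N, time in s.
With the tool pointing down it reaches from about 0.425 to 0.95 m from the base axis. Payload 3.5 kg.
Tool frame: the origin (TCP) lies between the finger pads; the fingertips stand 22 mm ahead of it and the grasp point (between the pads) lies 3 mm ahead of it (ctrl.nose_length is the z of the fingertips in the tool frame, in m); z points along the fingers, y is the line along which they close (so a half turn about z gives the same grasp; the last joint's range is limited). The gripper opens to 85 mm and grips with 20 to 120 N. Pads are 22 mm wide; open, the fingers measure 114 mm over their backs; the gripper's body (76 mm by 85 mm) begins 54 mm behind the grasp point. The pads swing forward as they close: fully open they stand 13 mm farther back than shut.
Start: joints at [-1.425, 0.286, 1.577, -0, 1.279, -0.15], TCP at [0.197, -0.646, 0.253] pointing down, gripper open.
Joint ranges: [-2.77, 2.77], [-0.9, 2.22], [0.21, 2.48], [-1.53, 4.67], [0.24, 2.81], [-2.84, 2.84]. Speed limits (rad/s): [2.79, 2.79, 3.14, 3.14, 3.14, 3.14].

INTERFACE

Orientations are given as a unit quaternion [x, y, z, w].
In Python, from plant import ctrl gives the robot as it stands. The module is installed in compiled form; this text tells all that it offers.
- The arm moves only by the tool send_rows, never from a script. Its argument "rows" is text: rows parted by semicolons, each of 7 numbers parted by spaces: the turn, a rotation vector about the tool's x, y, z in degrees, then the shift along the tool's x, y, z in mm, then the opening, from -1 (shut) to 1 (fully open). A call has 1 to 8 rows; each row is the pose to reach, as a shift and turn from the pose commanded when the call began, along the tool's axes at that moment; what a row does not reach only later rows make up. A row lasts 1/8 s, in which the tool goes at most 62.5 mm and 10.7 degrees, less where a joint would pass 70% of its speed; a pose out of reach is approached as far as the arm can. A call with a gripper value outside its range is refused whole. The fingers move at their own pace and stop on an object; "grip_force" is the grip in N (left out, the last holds). Time passes only in rows, so rows that repeat a pose let the fingers close. It gives the time, the measured TCP pose, the force, the opening and the grip force at its end, in the units of the state.
- ctrl.get_state(): the state, without advancing time (a new reading comes with each control period).
- ctrl.read_camera(name): name is "scene" or "top" or "wrist"; returns a dict with "color" (384x512x3 uint8, red, green, blue), "fx", "fy", "cx", "cy" (pixels), "D" ([k1, k2, p1, p2, k3] as OpenCV has them; the pictures are not rectified), "extrinsics" (4x4, takes a point from world to camera coordinates). Camera axes: x right, y down, z forward; pixel columns grow to the right and rows downward; lengths in m; the calibration is good to about 2 mm. A picture is of the moment at which its call begins. There is no depth.
- ctrl.sign_off(): hands the job in; it is judged then, once.
Trained networks look in a picture, given as the dict that the camera call returned (one of the last four; its "shot" number tells which), for a name from the list of things; names that differ only in an ending like _2 or _b are one class to them, and where a whole thing is asked for, a point or a joint stands for the part that bears it (a point fixed in the world has none). Each returns a list of dicts, best first, with "p" (0 to 1); they miss things now and then, are a little off and sometimes report something else, mostly with a low value. They report only what shows in the picture. A call takes as long as a camera call. They do not tell look-alikes from the thing itself.
- ctrl.look_for(picture, target): "position" ([x, y, z] in m, in the coordinates of the camera as it stood for that picture, good to about 4 mm: the middle of the surface that is visible of it).
The state is a dict: "time": time; "qpos": joint angles; "dq": joint speeds; "joint_efforts": joint torques, N m; "eef_pos": TCP position; "tcp_rot": TCP orientation; "contact_force": force on the tool from outside, world axes, zero at the start; "wrist_torque": the same for the moment, N m; "opening": opening from 0.0 (shut) to 1.0 (fully open); "finger_force": force on a finger pad.
Only numpy, scipy, OpenCV 4.12 (cv2) and the standard library are available. Lean on these libraries where they do the work, as an engineer would, in place of code of your own. Each camera call takes 0.05 s, during which the arm holds its last target. There are 200 camera calls.

TASK

The sculptor's turntable is being put back together and its bearing needs its circlip: lift the circlip pliers out of the wooden block, put their two pins into the ear holes of the black circlip in the enamel tray, squeeze to spread it, and ease it gently down over the spindle to the groove just above the bearing. Finish while still holding it there with the pliers, squeezed so that the ring stays spread clear of the spindle, level, in line with the groove and carried by the pliers rather than pressed onto the bearing, so that I can check it before it is let snap in. Leave everything else on the table where it is.

Things in the scene. Friction and masses are not known exactly. Their poses are not given: they have to be found in the camera images.
- pliers: External circlip pliers, 172 mm long, 0.2 kg, standing tips down in the block's slot. Origin: midway between the pin ends; z up through the joint (62 mm up; joint block 30 mm wide, 50 to 72 mm up, rests on the block) to the handle ends. Handles and tips lie apart along y, both halves alike, so a half turn about z changes nothing. Squeezing the handles spreads the tips.
- pliers_grip (a point): Grip point between the handles, on the z axis 145 mm above the pin ends. The bowed red handles have here flat outer faces 15 mm wide (x) and 26 mm high, 62 mm apart; grip them from outside, fingers closing along y. Squeezed to the stop they are 38 mm apart. 1 mm of squeeze spreads the tips 0.7 mm. It takes 10 N at first, 14 N at the stop, about 20 N with the circlip on the tips.
- pliers_tips (a point): Midway between the pin ends (the pliers' origin). Two round pins 3 mm thick with chamfered ends, 3.6 mm long below a flat shoulder of 8 x 6.4 mm, their centres 12 mm apart along y when relaxed, 28 mm at the stop. As they spread they flare and so keep hold of the circlip, which stays on by their pressure.
- pliers_jaw (a joint): Squeeze of the pliers (rad): 0 relaxed, growing as the handles are squeezed, 0.285 at the stop. Pin spacing = 12 mm + 57 mm per rad. About 0.03 makes the pins match the holes of the relaxed circlip; about 0.26 spreads the circlip's holes to about 22 mm, enough to pass the spindle (the pins first cross the play in the holes).
- circlip: Black open spring ring 3 mm thick, 44 g, lying flat in the tray. Origin: ring centre at its underside; z up; open side with two ears towards +x. Relaxed, the ear holes (6.4 mm, right through) lie 22.6 mm along x and 6.8 mm either side; it cannot pass the spindle. Spread to 24 mm between holes (10 N) its inner radius is 19.2 mm all round and the holes lie 23.6 mm along x.
- ear_l (a point): Middle of the hole in the circlip's ear at its +y side, half way through the thickness.
- ear_r (a point): Middle of the hole in the circlip's ear at its -y side, half way through the thickness.
- turntable: Fixed green cast turntable base, 150 mm in diameter, upright steel spindle in its middle. Origin: centre of underside. Hub 76 mm wide up to 52 mm; bearing 62 mm wide, flat top 60 mm up; above it the 35 mm spindle: groove (31.6 mm) from 60 to 64.5 mm, full 35 mm to 76 mm, chamfered nose to 81 mm, taper of 24 to 18 mm up to 98 mm.
- groove (a point): Point on the spindle's axis at mid height of the groove, 62.25 mm above the table; a circlip lying on the bearing has its underside 2.25 mm below this point.
- tray: Fixed white enamel tray with a blue rim, 130 (x) x 180 (y) mm, 14 mm high, flat floor at 3 mm. Origin: centre of its underside.
- rack: Fixed wooden tool block, 90 (x) x 95 (y) mm, 66 mm high, with a slot of 10 (x) x 25 (y) mm in the middle that holds the pliers by their joint block, jaws inside, and three small tool handles standing up to 102 mm. Origin: centre of its underside.
- washer: Bystander: brass shim washer, 48 mm across, 3 mm thick, lying in the tray; origin at the centre of its underside.
- jar_ochre: Bystander: paint jar with yellow lid, 60 mm across, 75 mm high; origin at its underside.
- jar_blue: Bystander: paint jar with blue lid, 60 mm across, 75 mm high; origin at its underside.
- oil: Bystander: small amber oil bottle, 52 mm across, 130 mm high; origin at its underside.
- screwdriver: Bystander: screwdriver lying on the table.
There are look-alikes about, which are no part of the job. Of the things that look like the tray, the middle-sized one is meant. Of the things that look like the pliers, the smaller one is meant.

How it is judged:
On the way, in this order (a step that is already met when the one before it is completed fails the run):
1. the pliers are lifted out of the block in the gripper (z of pliers in the frame of rack above 0.05 m and contact force between the fingers and pliers above 2 N), for 0.2 s.
2. the circlip is lifted off the tray on the pins of the pliers, spread (z of circlip in the frame of tray above 0.03 m and contact force between pliers and circlip above 2 N and distance between ear_l and ear_r above 0.018 m), for 0.2 s.
3. the circlip, still spread on the pliers, has been slid over the spindle down to the groove (horizontal distance between circlip and groove below 0.004 m and z of circlip in the frame of groove below 0.0015 m and distance between ear_l and ear_r above 0.019 m and contact force between pliers and circlip above 2 N), for 0.3 s.
At the end, for the whole second after the job is handed in: Circlip round the spindle: centre within 4 mm of its axis, underside at most 3.75 mm above the bearing, tilt under 0.12 rad, still, ear holes over 19 mm apart, held spread by the pliers' pins (over 2 N), pliers in the gripper (over 2 N); circlip and pliers press on the turntable under 8 N (all of step 3 and z of circlip in the frame of groove above -0.004 m and angle between circlip's own z axis and vertical below 0.12 rad and contact force between the fingers and pliers above 2 N and contact force between each of circlip, pliers and turntable below 8 N and linear speed of circlip below 0.02 m/s); the arm keeps its last pose, push and grip.
It fails at once if the circlip or the pliers is forced against the turntable with more than 45 N (contact force between any of circlip, pliers and turntable above 45 N).
It fails at once if a bystander is moved by more than 30 mm (distance of any of washer, jar_ochre, jar_blue, oil, screwdriver from where it was at the start of the episode above 0.03 m).
It also fails if it takes over 58 s, if anything falls off the work surface, if the arm or the gripper's body presses on something with over 40 N, if the wrist force passes 120 N, or if a joint passes its speed limit or range.

## Working session

There is one attempt and no reset: what is moved stays moved. The work goes in short steps, Python scripts to look and compute and a tool call to move; the robot and the scene stay as the last step left them, time stands still between calls to the robot, and variables do not carry over. Pictures are saved under pics/ and viewed, at most 10 in all, crops included, and the job is handed in when it is done.

Besides the shell and the picture viewer there is one more tool, called by a JSON object that holds its "api" and its "payload". send_rows: Moves the arm, as the interface text tells. Its arguments: {"type":"object","properties":{"rows":{"type":"string"},"grip_force":{"type":"number"}},"required":["rows"]}

```bash
ls; mkdir -p pics
cat > h.py <<'E'
import numpy as np, cv2
from scipy.spatial.transform import Rotation as R
from plant import ctrl
def cam(n,f=None):
    p=ctrl.read_camera(n)
    if f: cv2.imwrite('pics/'+f,p['color'][:,:,::-1])
    return p
def K(p): return np.array([[p['fx'],0,p['cx']],[0,p['fy'],p['cy']],[0,0,1.]])
def proj(p,X):
    E=np.array(p['extrinsics']); r,_=cv2.Rodrigues(E[:3,:3])
    return cv2.projectPoints(np.atleast_2d(np.array(X,float)),r,E[:3,3],K(p),np.array(p['D'],float))[0][:,0]
def ray(p,uv):
    E=np.array(p['extrinsics']); n=cv2.undistortPoints(np.array(uv,float).reshape(-1,1,2),K(p),np.array(p['D'],float))[:,0]
    d=np.c_[n,np.ones(len(n))]@E[:3,:3]; o=-E[:3,:3].T@E[:3,3]
    return o,d
def atz(p,uv,z):
    o,d=ray(p,uv); return o+d*((z-o[2])/d[:,2])[:,None]
def w(p,c):
    E=np.array(p['extrinsics']); return E[:3,:3].T@(np.array(c)-E[:3,3])
E
python3 - <<'E'
from h import *
np.set_printoptions(precision=3,suppress=True)
s=ctrl.get_state(); print(s)
for c in ['scene','top']:
    p=cam(c,c+'0.png'); print(c,p['fx'],-np.array(p['extrinsics'])[:3,:3].T@np.array(p['extrinsics'])[:3,3])
    for t in ['pliers','circlip','turntable','tray','rack','washer','jar_ochre','jar_blue','oil','screwdriver','ear_l','pliers_grip']:
        print(t,[(round(d['p'],2),w(p,d['position'])) for d in ctrl.look_for(p,t)])
E
```

```text
pics
{'time': 0.0, 'qpos': array([-1.425,  0.287,  1.578, -0.   ,  1.279, -0.15 ]), 'dq': array([ 0.   , -0.001, -0.002,  0.002, -0.001, -0.   ]), 'joint_efforts': array([ -0.001, -40.598, -29.263,  -0.   ,   0.006,   0.   ]), 'eef_pos': array([ 0.197, -0.645,  0.252]), 'tcp_rot': array([ 0.989,  0.147,  0.   , -0.001]), 'contact_force': array([ 0.252,  0.5  , -0.928]), 'wrist_torque': array([-0.009,  0.016,  0.029]), 'finger_force': 0.0, 'opening': 0.9977634603467662}
scene 457.5751455642357 [1.023 0.971 0.997]
pliers [(0.64, array([0.487, 0.017, 0.134])), (0.59, array([ 0.31 , -0.088,  0.117])), (0.4, array([ 0.524, -0.48 ,  0.018]))]
circlip [(0.66, array([0.544, 0.266, 0.005]))]
turntable [(0.23, array([0.487, 0.01 , 0.137]))]
tray [(0.79, array([ 0.541,  0.302, -0.   ])), (0.74, array([0.758, 0.363, 0.003])), (0.72, array([0.264, 0.25 , 0.003]))]
rack [(0.81, array([0.502, 0.045, 0.059]))]
washer []
jar_ochre [(0.79, array([0.697, 0.179, 0.053])), (0.55, array([ 0.521, -0.48 ,  0.021])), (0.19, array([0.543, 0.3  , 0.002]))]
jar_blue [(0.87, array([ 0.709, -0.12 ,  0.049]))]
oil
[... 416 characters left out ...]
8 , 0.012, 0.129]))]
circlip [(0.37, array([0.539, 0.275, 0.003]))]
turntable [(0.86, array([ 0.458, -0.262,  0.02 ])), (0.34, array([0.472, 0.018, 0.066]))]
tray [(0.91, array([0.264, 0.252, 0.   ])), (0.63, array([0.76 , 0.371, 0.005])), (0.61, array([0.541, 0.299, 0.006])), (0.45, array([0.483, 0.013, 0.126]))]
rack [(0.93, array([0.473, 0.014, 0.067]))]
washer [(0.43, array([0.527, 0.352, 0.005]))]
jar_ochre [(0.78, array([0.673, 0.158, 0.077]))]
jar_blue [(0.61, array([ 0.689, -0.135,  0.075]))]
oil [(0.6, array([0.52 , 0.458, 0.088]))]
screwdriver [(0.84, array([ 0.517, -0.494,  0.017]))]
ear_l [(0.26, array([0.674, 0.16 , 0.076]))]
pliers_grip [(0.56, array([ 0.273, -0.119,  0.012]))]
```

```bash
cd pics; python3 -c "
import cv2
for n in ['scene0','top0']:
    a=cv2.imread(n+'.png'); cv2.imwrite(n+'b.png',cv2.resize(a,(800,600),interpolation=cv2.INTER_CUBIC))"
```

```text
(no output)
```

View pics/scene0b.png

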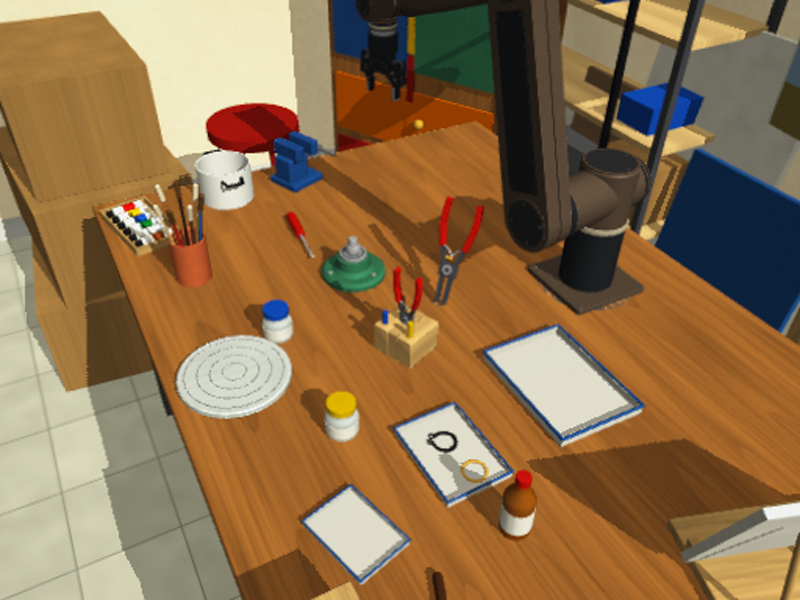

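View pics/top0b.png

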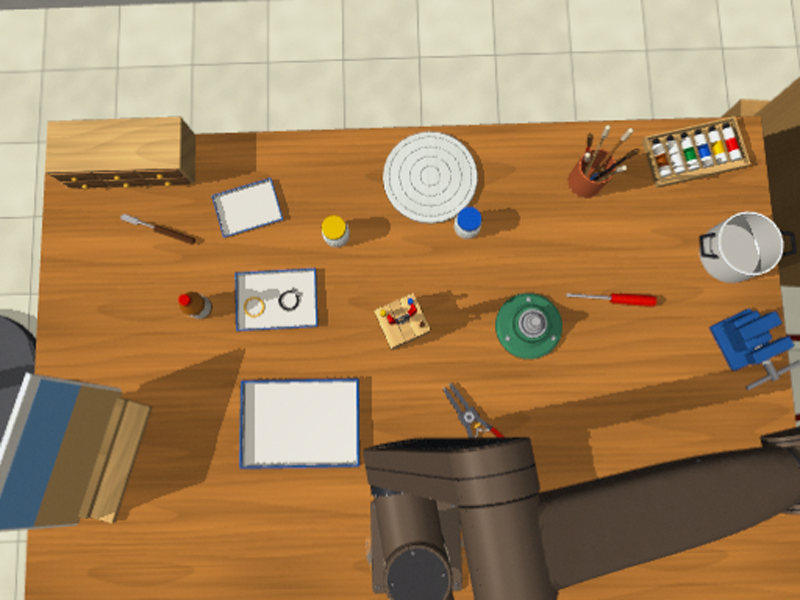

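Scene (800 px scale): the meant tray is at (450,450) with the black circlip at (441,441). The small pliers stand in the block at (405,290), and the turntable is at (353,265). In the top view the block sits at (402,320), the spindle at about (532,322) and the circlip at (289,299).

```bash
cat >> h.py <<'E'
np.set_printoptions(precision=4,suppress=True)
def tool():
    s=ctrl.get_state(); return np.array(s['eef_pos']),R.from_quat(s['tcp_rot']),s
def down(yaw):  # tool x at yaw (deg) in world, z down
    return R.from_euler('z',yaw,degrees=True)*R.from_euler('x',180,degrees=True)
def go(pos,yaw,base=None):
    p,r,s=tool()
    if base: p,r=np.array(base[0]),down(base[1])
    print('turn',(r.inv()*down(yaw)).as_rotvec(degrees=True).round(2),'shift',(r.inv().apply(np.array(pos)-p)*1e3).round(1),'t',round(s['time'],2))
E
python3 - <<'E'
from h import *
p=cam('wrist'); P,r,s=tool()
E=np.array(p['extrinsics']); o=-E[:3,:3].T@E[:3,3]
print('cam in tool',r.inv().apply(o-P),'view dir',r.inv().apply(E[2,:3]),'camx',r.inv().apply(E[0,:3]),p['fx'])
# Wrist cam about; top view spindle tip at 98mm, and rack
t=cam('top')
print(atz(t,[[532*.64,322*.64]],.098),atz(t,[[528*.64,326*.64]],.02),atz(t,[[402*.64,320*.64]],.066),atz(t,[[289*.64,299*.64]],.006),atz(t,[[297*.64,293*.64]],.006))
go([.40,-.28,.36],17)
E
```

```text
cam in tool [ 0.0716  0.0009 -0.1208] view dir [-0.2816  0.0002  0.9595] camx [-0.0004  1.     -0.0003] 316.20264407475804
[[ 0.4624 -0.2599  0.098 ]] [[ 0.4626 -0.2649  0.02  ]] [[0.4789 0.0147 0.066 ]] [[0.5418 0.2696 0.006 ]] [[0.555  0.2513 0.006 ]]
turn [ 0.    0.   -0.05] shift [ 301.  -290.5 -106.7] t 1.4
```

{"api": "send_rows", "payload": {"rows": "0 0 0 364 -292 -48 1;0 0 0 364 -292 -48 1;0 0 0 364 -292 -48 1;0 0 0 364 -292 -48 1;0 0 0 364 -292 -48 1;0 0 0 364 -292 -48 1;0 0 0 364 -292 -48 1;0 0 0 364 -292 -48 1"}}

```text
time: 2.4
eef_pos: [0.4612, -0.2577, 0.3022]
tcp_rot: [0.989, 0.149, 0.001, 0.0]
contact_force: [0.2, -0.5, 0.4]
opening: 1.001
finger_force: 0.0
```

{"api": "send_rows", "payload": {"rows": "0 0 0 0 0 0 1;0 0 0 0 0 0 1"}}

```text
time: 2.65
eef_pos: [0.4595, -0.2607, 0.3012]
tcp_rot: [0.989, 0.147, -0.0, 0.0]
contact_force: [0.2, -0.3, -1.2]
opening: 0.997
finger_force: 0.0
```

Run:
```python
from h import *
P,r,s=tool(); print(P,r.as_quat(),s['time'])
p=cam('wrist','w_turn.png')
for t in ['turntable','groove']:
    print(t,[(round(d['p'],2),w(p,d['position'])) for d in ctrl.look_for(p,t)])
print(proj(p,[[.4624,-.26,.098],[.4624,-.26,.02]]))
```

```text
[ 0.4595 -0.2607  0.3012] [ 0.9891  0.1473 -0.0002  0.0001] 2.65
turntable [(0.58, array([ 0.4726, -0.2664,  0.0179])), (0.55, array([ 0.4848, -0.0043,  0.1   ]))]
groove [(0.66, array([ 0.4715, -0.2601,  0.0187])), (0.65, array([ 0.4845, -0.016 ,  0.0662])), (0.29, array([ 0.4859, -0.0023,  0.0948]))]
[[253.3427 168.8237]
 [253.4552 156.1786]]
```

View pics/w_turn.png

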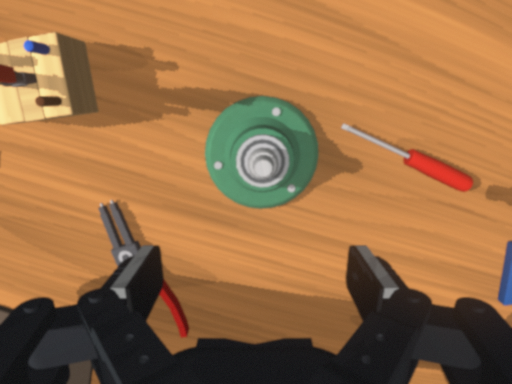

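The wrist view shows the spindle top at about (263,166), inside the green base centred near (262,152).

Run:
```python
from h import *
p=cam('wrist'); h=cv2.cvtColor(p['color'],cv2.COLOR_RGB2HSV)
m=cv2.inRange(h,(50,80,20),(90,255,255))
m=cv2.morphologyEx(m,cv2.MORPH_CLOSE,np.ones((5,5)))
c=max(cv2.findContours(m,0,2)[0],key=cv2.contourArea); e=cv2.fitEllipse(cv2.convexHull(c)); print(e)
print('base',[atz(p,[e[0]],z) for z in (.005,.015)])
g=cv2.cvtColor(p['color'],cv2.COLOR_RGB2GRAY)
crop=cv2.resize(p['color'][110:215,200:330],None,fx=5,fy=5,interpolation=cv2.INTER_CUBIC)
cv2.imwrite('pics/spin.png',crop[:,:,::-1])
print(atz(p,[[263,166]],.098))
go([.465,.012,.36],17)
```

```text
((260.3130798339844, 151.3994140625), (108.72589874267578, 109.2450180053711), 75.77471160888672)
base [array([[ 0.4683, -0.268 ,  0.005 ]]), array([[ 0.4698, -0.2674,  0.015 ]])]
[[ 0.4679 -0.2692  0.098 ]]
turn [-0.02  0.02 -0.16] shift [  84.6 -259.9  -58.9] t 2.85
```

View pics/spin.png

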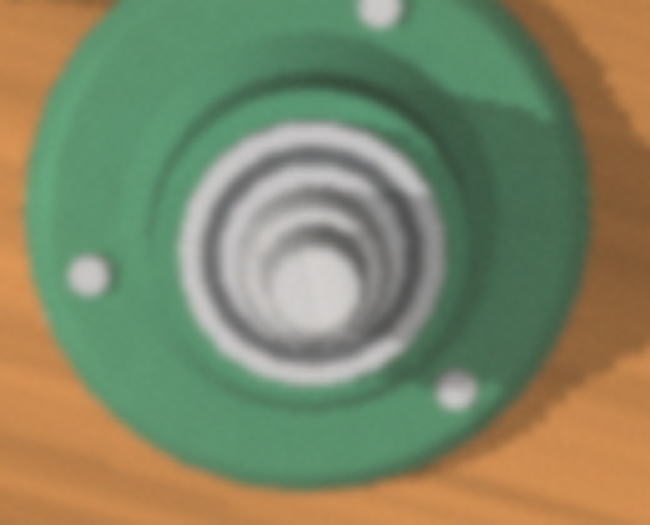

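Crop: the bearing ring's centre is at full-image pixel (262.4,160.6) and the spindle top at (263,167.6).

{"api": "send_rows", "payload": {"rows": "0 0 0 85 -260 -59 1;0 0 0 85 -260 -59 1;0 0 0 85 -260 -59 1;0 0 0 85 -260 -59 1;0 0 0 85 -260 -59 1;0 0 0 85 -260 -59 1;0 0 0 85 -260 -59 1"}}

```text
time: 3.72
eef_pos: [0.4653, 0.0123, 0.3599]
tcp_rot: [0.989, 0.147, -0.0, 0.0]
contact_force: [0.2, -0.2, 0.3]
opening: 1.0
finger_force: 0.0
```

Run:
```python
from h import *
P,r,s=tool(); print(P,r.as_quat(),s['time'])
p=cam('wrist')
for t in ['pliers','pliers_grip','rack','circlip','ear_l','ear_r']:
    print(t,[(round(d['p'],2),w(p,d['position']),proj(p,w(p,d['position']))) for d in ctrl.look_for(p,t)])
u=proj(p,[.482,.012,.14])[0].round().astype(int); print(u)
x,y=np.clip(u-[65,50],0,None); a=p['color'][y:y+100,x:x+130]; print(x,y)
cv2.imwrite('pics/rack.png',cv2.resize(a,None,fx=6,fy=6,interpolation=cv2.INTER_CUBIC)[:,:,::-1])
np.savez('rackpic.npz',**{k:np.array(v) for k,v in p.items()})
```

```text
[0.4653 0.0123 0.3599] [ 0.9892  0.1469 -0.0004  0.0002] 3.725
pliers [(0.73, array([0.484 , 0.0157, 0.1418]), array([[255.2435, 151.3827]]))]
pliers_grip [(0.7, array([ 0.2555, -0.1301,  0.0114]), array([[297.3023, 291.0805]]))]
rack [(0.92, array([0.486 , 0.0124, 0.0665]), array([[257.8813, 141.7128]])), (0.37, array([0.4803, 0.0133, 0.1356]), array([[256.3127, 154.3219]]))]
circlip [(0.66, array([0.5396, 0.2686, 0.0065]), array([[97.108 , 50.2594]]))]
ear_l [(0.55, array([0.5574, 0.2782, 0.0069]), array([[93.079 , 35.8514]])), (0.55, array([0.5398, 0.2466, 0.0053]), array([[112.0011,  54.3223]])), (0.5, array([ 0.6844, -0.1321,  0.0735]), array([[419.374 ,  22.5744]]))]
ear_r [(0.55, array([0.5574, 0.2782, 0.0069]), array([[93.079 , 35.8514]])), (0.55, array([0.5398, 0.2466, 0.0053]), array([[112.0011,  54.3223]])), (0.5, array([ 0.6844, -0.1321,  0.0735]), array([[419.374 ,  22.5744]]))]
[258 154]
193 104
```

View pics/rack.png

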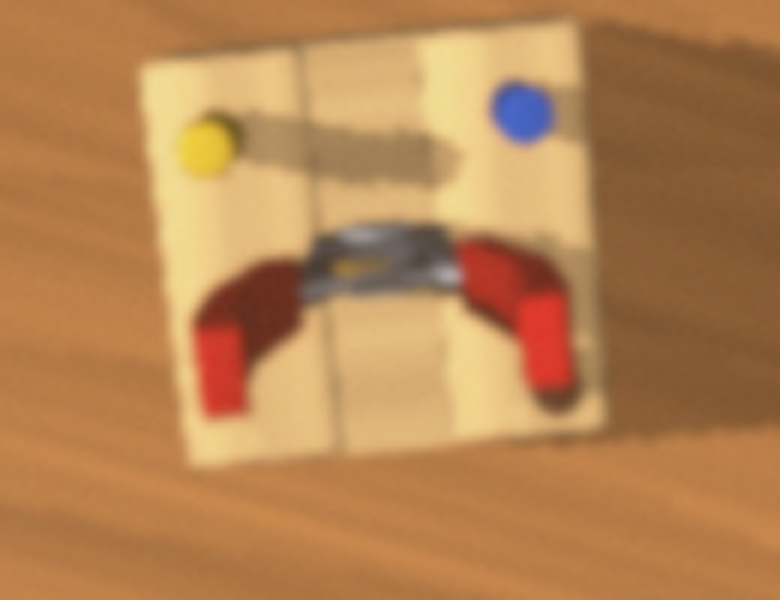

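The crop shows the handle ends at full-image pixels (230.3,165.7) and (283.8,161.0). The four corners of the block top and the joint are clear too.

Run:
```python
from h import *
p=dict(np.load('rackpic.npz'))
h=atz(p,[[230.3,165.7],[283.8,161]],.188); print('handles',h,h.mean(0),np.linalg.norm(h[0]-h[1]))
d=h[0]-h[1]; print('y axis yaw',np.degrees(np.arctan2(d[1],d[0])))
c=np.array([[141,66],[577,20],[606,430],[192,466]])/6+[193,104]
q=atz(p,c,.066); print(q,q.mean(0)); 
for a,b in ((0,1),(1,2),(2,3),(3,0)): e=q[b]-q[a]; print(np.linalg.norm(e),np.degrees(np.arctan2(e[1],e[0])))
# joint
j=np.array([[383,262]])/6+[193,104]; print('joint',atz(p,j,.088))
# turntable from wrist view, camera rel tool fixed: reuse this extrinsics relative tool
P,r,s=tool(); E=p['extrinsics'].copy()
# camera pose at turntable view
P2=np.array([.4595,-.2607,.3012]); 
o=-E[:3,:3].T@E[:3,3]; o2=o-P+P2; E2=E.copy(); E2[:3,3]=-E[:3,:3]@o2; p2=dict(p,extrinsics=E2)
print('turn',atz(p2,[[262.4,160.6]],.06),atz(p2,[[263,167.6]],.098))
t=cam('top'); 
hh=cv2.cvtColor(t['color'],cv2.COLOR_RGB2HSV); m=cv2.inRange(hh,(50,80,20),(90,255,255))
m[:, :300]=0;m[:, 380:]=0; m=cv2.morphologyEx(m,cv2.MORPH_CLOSE,np.ones((5,5)))
cc=max(cv2.findContours(m,0,2)[0],key=cv2.contourArea); e=cv2.fitEllipse(cv2.convexHull(cc)); print(e,atz(t,[e[0]],.01))
y,x=185,310; cv2.imwrite('pics/topspin.png',cv2.resize(t['color'][y:y+45,x:x+60],None,fx=8,fy=8,interpolation=cv2.INTER_CUBIC)[:,:,::-1])
```

```text
handles [[ 0.4711  0.0365  0.188 ]
 [ 0.49   -0.0103  0.188 ]] [0.4805 0.0131 0.188 ] 0.05048298854228766
y axis yaw 111.96982003654222
[[ 0.5034  0.0732  0.066 ]
 [ 0.5395 -0.0129  0.066 ]
 [ 0.4566 -0.0476  0.066 ]
 [ 0.4215  0.0391  0.066 ]] [0.4803 0.0129 0.066 ]
0.09339282801491354 -67.2457166073911
0.0899306655151684 -157.3524555109785
0.09352225245009055 111.98167016190077
0.08866990253203183 22.56789062311311
joint [[0.4811 0.0125 0.088 ]]
turn [[ 0.4669 -0.2698  0.06  ]] [[ 0.4665 -0.2696  0.098 ]]
((338.0413818359375, 208.25828552246094), (41.099151611328125, 42.51559829711914), 111.86833953857422) [[ 0.465  -0.2672  0.01  ]]
```

{"api": "send_rows", "payload": {"rows": "0 0 -5.4 14.6 3.7 60 1;0 0 -5.4 14.6 3.7 120 1;0 0 -5.4 14.6 3.7 160 1;0 0 -5.4 14.6 3.7 180 1;0 0 -5.4 14.6 3.7 200 1;0 0 -5.4 14.6 3.7 200 1;0 0 -5.4 14.6 3.7 200 1"}}

```text
time: 5.0
eef_pos: [0.481, 0.0138, 0.1612]
tcp_rot: [0.981, 0.194, 0.001, 0.0]
contact_force: [0.0, 0.0, 0.5]
opening: 0.998
finger_force: 0.0
```

Run:
```python
from h import *
P,r,s=tool(); print(P,r.as_euler('xyz',degrees=True),s['time'])
cam('wrist','w_grasp.png')
```

```text
[0.481  0.0138 0.1612] [179.962   -0.0599  22.3409] 5.0
```

View pics/w_grasp.png

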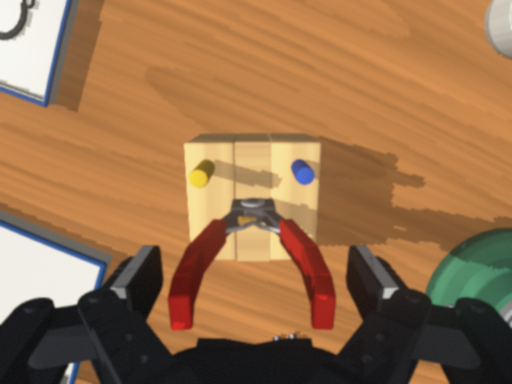

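The handles sit centred between the open fingers (columns 170 to 334, against pads at about 160 and 350). I'll close to hold lightly.

{"api": "send_rows", "payload": {"rows": "0 0 0 0 0 0 0.5;0 0 0 0 0 0 0.4;0 0 0 0 0 0 0.4;0 0 0 0 0 0 0.4;0 0 0 0 0 0 0.4", "grip_force": 60}}

```text
time: 5.68
eef_pos: [0.4813, 0.0141, 0.1621]
tcp_rot: [0.981, 0.194, 0.001, 0.0]
contact_force: [-1.5, 0.9, 6.2]
opening: 0.699
finger_force: 11.7
```

{"api": "send_rows", "payload": {"rows": "0 0 0 0 0 -15 0.4;0 0 0 0 0 -40 0.4;0 0 0 0 0 -75 0.4;0 0 0 0 0 -110 0.4;0 0 0 0 0 -130 0.4;0 0 0 0 0 -130 0.4;0 0 0 0 0 -130 0.4"}}

```text
time: 6.55
eef_pos: [0.4797, 0.0141, 0.289]
tcp_rot: [0.981, 0.194, -0.001, -0.0]
contact_force: [0.4, 0.6, -1.8]
opening: 0.702
finger_force: 9.7
```

Run:
```python
from h import *
P,r,s=tool(); print(P,r.as_euler('xyz',degrees=True),s['time'],s['finger_force'],s['opening'])
p=cam('wrist'); 
for t in ['circlip','ear_l','tray','pliers']:
    print(t,[(round(d['p'],2),w(p,d['position']),proj(p,w(p,d['position']))) for d in ctrl.look_for(p,t)])
go([.52,.22,.30],30)
```

```text
[0.4797 0.0141 0.289 ] [-179.9335    0.1116   22.3466] 6.55 9.716636455341359 0.7019219109252091
circlip []
ear_l [(0.76, array([0.5403, 0.2496, 0.0015]), array([[94.8637, 41.2375]])), (0.51, array([0.5568, 0.2785, 0.0104]), array([[73.3234, 18.0572]]))]
tray [(0.98, array([0.5331, 0.2746, 0.0056]), array([[73.0467, 39.3245]])), (0.73, array([0.281 , 0.2285, 0.003 ]), array([[ 63.4248, 229.0192]])), (0.29, array([0.4841, 0.014 , 0.0692]), array([[255.0429, 164.2961]]))]
pliers [(0.98, array([ 0.28  , -0.1194,  0.0165]), array([[285.6283, 316.1454]])), (0.94, array([0.4822, 0.0143, 0.2807]), array([[253.6898, 258.8592]]))]
turn [-0.07  0.1  -7.65] shift [ 115.3 -175.3  -10.8] t 6.8
```

{"api": "send_rows", "payload": {"rows": "0 0 0 89 -164 -10 0.4;0 0 0 89 -164 -10 0.4;0 0 0 89 -164 -10 0.4;0 0 0 89 -164 -10 0.4;0 0 0 89 -164 -10 0.4;0 0 0 89 -164 -10 0.4"}}

```text
time: 7.55
eef_pos: [0.5004, 0.1984, 0.2999]
tcp_rot: [0.981, 0.193, -0.0, 0.0]
contact_force: [0.1, -0.0, -2.2]
opening: 0.701
finger_force: 9.7
```

Run:
```python
from h import *
P,r,s=tool(); print(P,r.as_euler('xyz',degrees=True),s['time'],s['finger_force'],s['opening'])
p=cam('wrist'); np.savez('clip.npz',**{k:np.array(v) for k,v in p.items()})
for t in ['circlip','ear_l','washer']:
    print(t,[(round(d['p'],2),w(p,d['position']),proj(p,w(p,d['position']))) for d in ctrl.look_for(p,t)])
u=proj(p,[.54,.269,.005])[0].round().astype(int)
x,y=np.clip(u-[55,45],0,None); print(x,y,u); a=p['color'][y:y+90,x:x+110]
cv2.imwrite('pics/clip.png',cv2.resize(a,None,fx=6,fy=6,interpolation=cv2.INTER_CUBIC)[:,:,::-1])
```

```text
[0.5004 0.1984 0.2999] [179.9929   0.0479  22.2544] 7.55 9.675415688434441 0.7013869731935862
circlip [(0.91, array([0.5406, 0.2663, 0.0059]), array([[216.0271, 107.8725]]))]
ear_l [(0.58, array([0.5566, 0.2773, 0.0095]), array([[211.9235,  92.4528]])), (0.51, array([0.5371, 0.2534, 0.0059]), array([[224.4653, 114.3275]])), (0.34, array([ 0.4512, -0.2196,  0.0157]), array([[487.9117, 288.4534]]))]
washer [(0.98, array([0.529 , 0.3438, 0.0029]), array([[156.6399,  93.5726]]))]
159 62 [214 107]
```

View pics/clip.png

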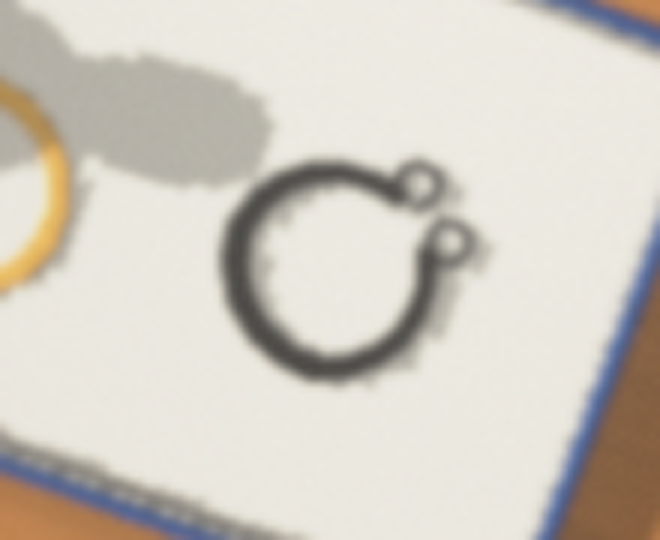

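The crop shows the ear holes at full-image pixels (229.2,92.7) and (234.0,102.3), and the ring centre at about (214.2,106.8).

```bash
cat > clip.py <<'E'
from h import *
def ears(a,b,c,p,z=.006):
    A,B,C=atz(p,[a,b,c],z); m=(A+B)/2; d=A-B; e=m-C
    print('holes',A,B,'mid',m,'dist',np.linalg.norm(d),'x',np.linalg.norm(e),'yaw by ears',np.degrees(np.arctan2(d[1],d[0]))-90,'by centre',np.degrees(np.arctan2(e[1],e[0])),C); return m
E
python3 - <<'E'
from clip import *
p=dict(np.load('clip.npz')); m=ears([229.2,92.7],[234,102.3],[214.2,106.8],p)
h=cv2.cvtColor(p['color'],cv2.COLOR_RGB2GRAY)[62:152,159:269]
mk=(h<125).astype(np.uint8); n,l,st,ce=cv2.connectedComponentsWithStats(mk); print(st,ce)
E
```

```text
holes [0.5644 0.2574 0.006 ] [0.5556 0.2475 0.006 ] mid [0.56   0.2525 0.006 ] dist 0.01320699831062447 x 0.02512493180411449 yaw by ears -41.313626752211725 by centre -40.826189592022196 [0.541  0.2689 0.006 ]
[[   0    0  110   90 8883]
 [  92    0   18    7   54]
 [  37   27   38   36  327]
 [  90   40   20   50  501]
 [   0   76   37   14  135]] [[ 52.1295  42.5651]
 [102.1296   2.463 ]
 [ 52.3792  45.3976]
 [102.98    72.3114]
 [ 16.6519  83.2444]]
```

{"api": "send_rows", "payload": {"rows": "0 0 -10 12 -5 0 0.4;0 0 -20 24 -9 0 0.4;0 0 -30 36 -13 0 0.4;0 0 -40 48 -18 0 0.4;0 0 -50 60 -22 0 0.4;0 0 -60 75.6 -27.5 0 0.4;0 0 -70 75.6 -27.5 0 0.4;0 0 -80 75.6 -27.5 0 0.4"}}

```text
time: 8.75
eef_pos: [0.5601, 0.2531, 0.3002]
tcp_rot: [0.625, 0.781, -0.0, -0.0]
contact_force: [0.1, -0.5, -0.8]
opening: 0.705
finger_force: 9.4
```

{"api": "send_rows", "payload": {"rows": "0 0 -10 0 0 15 0.4;0 0 -20 0 0 30 0.4;0 0 -30 0 0 50 0.4;0 0 -36.7 0 0 70 0.4;0 0 -36.7 0 0 85 0.4;0 0 -36.7 0 0 85 0.4;0 0 -36.7 0 0 85 0.4"}}

```text
time: 9.62
eef_pos: [0.5604, 0.2537, 0.2163]
tcp_rot: [0.35, 0.937, 0.0, 0.001]
contact_force: [0.2, -1.1, -3.4]
opening: 0.701
finger_force: 9.4
```

Run:
```python
from h import *
P,r,s=tool(); print(P,r.as_euler('xyz',degrees=True),s['time'],s['finger_force'],s['opening'],s['qpos'])
p=cam('wrist'); np.savez('clip2.npz',**{k:np.array(v) for k,v in p.items()})
pin=P+r.apply([0,0,.146]); print(proj(p,[pin,[.56,.2525,.006],[.541,.269,.006]]))
u=proj(p,[pin,[.56,.2525,.006]]).mean(0).round().astype(int)
x,y=np.clip(u-[66,50],0,None); print(x,y); a=p['color'][y:y+100,x:x+132]
cv2.imwrite('pics/pins.png',cv2.resize(a,None,fx=6,fy=6,interpolation=cv2.INTER_CUBIC)[:,:,::-1])
```

```text
[0.5604 0.2537 0.2163] [179.9249   0.0478 138.9799] 9.625 9.377029861861956 0.7012922064232948 [ 0.2602  0.1876  1.764   0.      1.1884 -0.5946]
[[254.7276 184.8697]
 [253.297  169.6685]
 [253.2514 146.1533]]
188 127
```

View pics/pins.png

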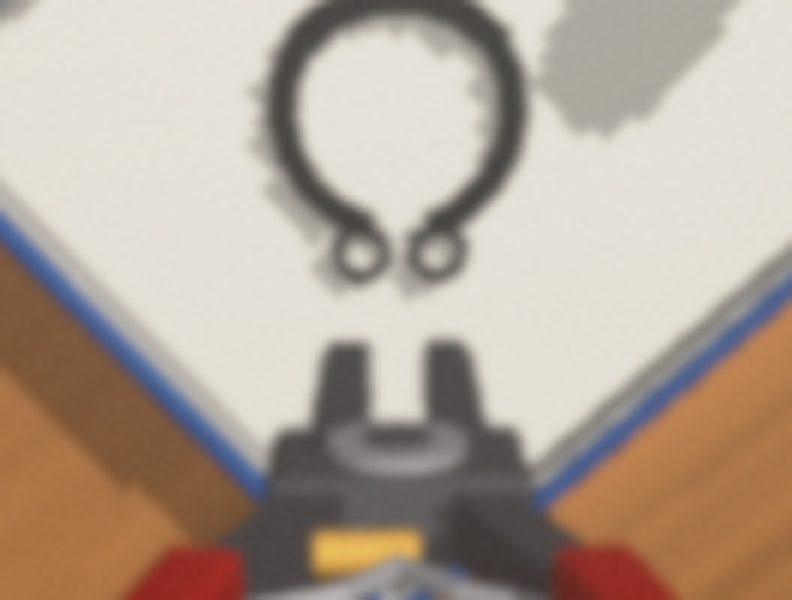

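The picture shows the holes at full-image pixels (248.0,169.5) and (260.8,169.0), and the tips' front edges at (246.2,184) and (262.6,184), so they are well lined up.

Run:
```python
from clip import *
p=dict(np.load('clip2.npz')); P=np.array([.5604,.2537,.2163]); r=down(138.98)
A=atz(p,[[248,169.5],[260.8,169]],.0058); print(A,np.linalg.norm(A[0]-A[1]))
print('holes mid in tool mm',r.inv().apply(A-P)*1e3, r.inv().apply(A.mean(0)-P)*1e3)
for xx in (3.2,4): print(proj(p,P+r.apply(np.array([[xx,-10.8,142.4],[xx,10.8,142.4],[xx,-2.8,142.4],[xx,2.8,142.4]])/1e3)))
```

```text
[[0.5562 0.2483 0.0058]
 [0.5647 0.259  0.0058]] 0.013691573531075273
holes mid in tool mm [[ -0.3408  -6.8307 210.5   ]
 [  0.1966   6.8504 210.5   ]] [ -0.0721   0.0098 210.5   ]
[[241.9688 182.1758]
 [267.1153 182.1601]
 [251.2825 182.1686]
 [257.8028 182.1645]]
[[241.9585 181.2727]
 [267.1256 181.2571]
 [251.2799 181.2654]
 [257.8055 181.2614]]
```

{"api": "send_rows", "payload": {"rows": "0 0 0 0 0 20 0.4;0 0 0 0 0 40 0.4;0 0 0 0.5 0 52 0.4;0 0 0 0.5 0 56 0.4;0 0 0 0.5 0 56 0.4;0 0 0 0.5 0 56 0.4"}}

```text
time: 10.42
eef_pos: [0.56, 0.2542, 0.1602]
tcp_rot: [0.35, 0.937, 0.0, 0.001]
contact_force: [0.6, -0.6, -2.3]
opening: 0.701
finger_force: 9.4
```

Run:
```python
from h import *
P,r,s=tool(); print(P,r.as_euler('xyz',degrees=True),s['time'],s['finger_force'],s['opening'],s['contact_force'])
p=cam('wrist'); np.savez('clip3.npz',**{k:np.array(v) for k,v in p.items()})
print(proj(p,P+r.apply(np.array([[3.2,0,142.4],[0,0,146],[0,-7,142.4],[0,7,142.4]])/1e3)))
u=proj(p,[[.56,.2525,.006]])[0].round().astype(int)
x,y=np.clip(u-[50,38],0,None); print(x,y); a=p['color'][y:y+75,x:x+100]
cv2.imwrite('pics/pins2.png',cv2.resize(a,None,fx=8,fy=8,interpolation=cv2.INTER_CUBIC)[:,:,::-1])
A=np.array([[.5562,.2483,.0058],[.5647,.259,.0058]]); print((r.inv().apply(A-P)*1e3), proj(p,A))
```

```text
[0.56   0.2542 0.1602] [179.9262   0.0502 139.0489] 10.425 9.375059722478909 0.7009789878638165 [ 0.6025 -0.5543 -2.2982]
[[254.6917 182.3067]
 [254.6845 184.8322]
 [246.5701 185.9074]
 [262.8124 185.9016]]
203 145
[[ -0.8152  -7.1208 154.382 ]
 [ -0.2221   6.5316 154.3991]] [[246.7489 183.3194]
 [261.9378 182.6701]]
```

View pics/pins2.png

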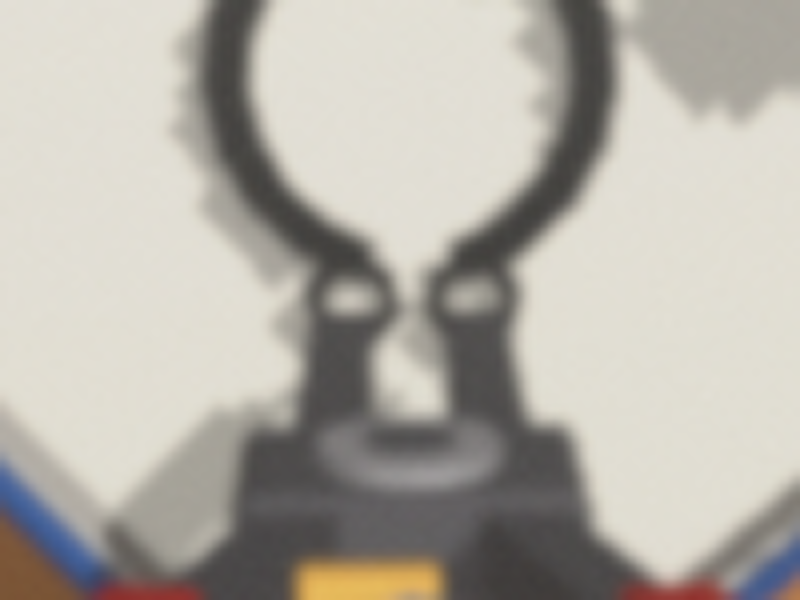

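Both tips sit over the holes and are centred sideways: tip mid at column 411, hole mid at 412 in the crop. The tips cover the near part of the holes, so I'll shift about 1.2 mm along tool +x and go down.

{"api": "send_rows", "payload": {"rows": "0 0 0 1.2 0 0 0.42;0 0 0 1.2 0 3 0.42;0 0 0 1.2 0 6 0.42;0 0 0 1.2 0 8 0.42;0 0 0 1.2 0 9 0.42;0 0 0 1.2 0 9 0.42"}}

```text
time: 11.22
eef_pos: [0.5586, 0.2548, 0.1503]
tcp_rot: [0.35, 0.937, -0.0, 0.0]
contact_force: [-0.2, 0.5, -1.8]
opening: 0.713
finger_force: 8.9
```

{"api": "send_rows", "payload": {"rows": "0 0 0 0 0 1 0.42;0 0 0 0 0 1 0.42"}}

```text
time: 11.48
eef_pos: [0.5589, 0.2548, 0.15]
tcp_rot: [0.35, 0.937, 0.0, 0.0]
contact_force: [0.5, -0.6, 0.9]
opening: 0.711
finger_force: 9.3
```

{"api": "send_rows", "payload": {"rows": "0 0 0 0 0 1 0.42;0 0 0 0 0 1 0.42"}}

```text
time: 11.72
eef_pos: [0.5591, 0.2548, 0.1496]
tcp_rot: [0.35, 0.937, 0.0, 0.001]
contact_force: [-1.3, -1.1, 4.6]
opening: 0.711
finger_force: 10.0
```

Run:
```python
from h import *
P,r,s=tool(); print(P,s['contact_force'],s['opening'],s['time'])
p=cam('wrist'); np.savez('clip4.npz',**{k:np.array(v) for k,v in p.items()})
x,y=203,135; a=p['color'][y:y+75,x:x+100]
cv2.imwrite('pics/pins3.png',cv2.resize(a,None,fx=8,fy=8,interpolation=cv2.INTER_CUBIC)[:,:,::-1])
```

```text
[0.5591 0.2548 0.1496] [-1.3071 -1.078   4.622 ] 0.7105467909574205 11.725
```

View pics/pins3.png

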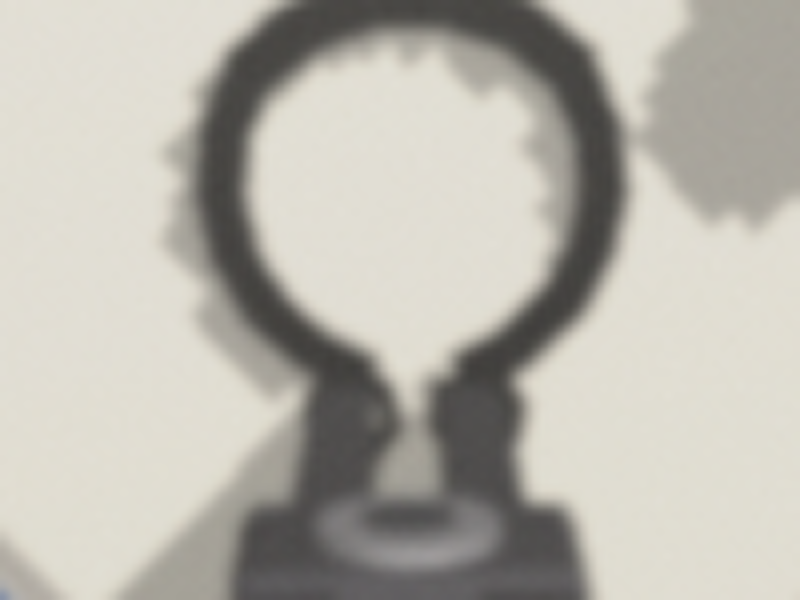

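{"api": "send_rows", "payload": {"rows": "0 0 0 0 0 -0.6 0.4;0 0 0 0 0 -1.1 0.33;0 0 0 0 0 -1.8 0.25;0 0 0 0 0 -1.8 0.25;0 0 0 0 0 -1.8 0.25"}}

```text
time: 12.4
eef_pos: [0.56, 0.2554, 0.152]
tcp_rot: [0.35, 0.937, 0.002, 0.002]
contact_force: [0.1, 0.1, 6.5]
opening: 0.632
finger_force: 13.4
```

{"api": "send_rows", "payload": {"rows": "0 0 0 0 0 -0.6 0.18;0 0 0 0 0 -1.1 0.1;0 0 0 0 0 -1.3 0.1;0 0 0 0 0 -1.3 0.1"}}

```text
time: 12.9
eef_pos: [0.5606, 0.2557, 0.1538]
tcp_rot: [0.35, 0.937, 0.002, 0.002]
contact_force: [0.5, -0.1, 6.9]
opening: 0.555
finger_force: 18.4
```

{"api": "send_rows", "payload": {"rows": "0 0 0 0 0 -0.6 0.02;0 0 0 0 0 -1.2 -0.06;0 0 0 0 0 -1.2 -0.06;0 0 0 0 0 -1.2 -0.06"}}

```text
time: 13.4
eef_pos: [0.5609, 0.256, 0.1552]
tcp_rot: [0.35, 0.937, 0.003, 0.003]
contact_force: [0.5, 1.4, 7.5]
opening: 0.481
finger_force: 22.6
```

Run:
```python
from h import *
P,r,s=tool(); print(P,s['contact_force'],s['opening'],s['time'],r.as_euler('xyz',degrees=True))
p=cam('wrist'); np.savez('clip5.npz',**{k:np.array(v) for k,v in p.items()})
x,y=203,135; a=p['color'][y:y+75,x:x+100]
cv2.imwrite('pics/pins4.png',cv2.resize(a,None,fx=8,fy=8,interpolation=cv2.INTER_CUBIC)[:,:,::-1])
```

```text
[0.5609 0.256  0.1552] [0.5264 1.3797 7.5206] 0.48057661245096045 13.4 [179.5563   0.1894 139.0162]
```

{"api": "send_rows", "payload": {"rows": "0 0 0 0 0 -0.5 -0.09;0 0 0 0 0 -0.5 -0.09;0 0 0 0 0 -3 -0.09;0 0 0 0 0 -6 -0.09;0 0 0 0 0 -12 -0.09;0 0 0 0 0 -20 -0.09;0 0 0 0 0 -20 -0.09"}}

```text
time: 14.32
eef_pos: [0.5591, 0.2549, 0.1736]
tcp_rot: [0.35, 0.937, 0.0, 0.001]
contact_force: [-0.7, 0.4, -2.3]
opening: 0.465
finger_force: 29.3
```

Run:
```python
from h import *
P,r,s=tool(); print(P,s['contact_force'],s['opening'],s['finger_force'],s['time'],r.as_euler('xyz',degrees=True))
p=cam('wrist'); np.savez('clip6.npz',**{k:np.array(v) for k,v in p.items()})
for t in ['circlip','ear_l','pliers_tips']:
    print(t,[(round(d['p'],2),w(p,d['position']),r.inv().apply(w(p,d['position'])-P)*1e3,proj(p,w(p,d['position']))) for d in ctrl.look_for(p,t)])
g=cv2.cvtColor(p['color'],cv2.COLOR_RGB2GRAY)
for y in range(135,205,2): print(y,''.join('#' if v<90 else '+' if v<170 else '.' for v in g[y,205:305]))
```

```text
[0.5591 0.2549 0.1736] [-0.7463  0.3652 -2.2543] 0.46549345692666455 29.28901302628219 14.325 [179.9228   0.0581 139.0487]
circlip [(0.56, array([0.5328, 0.2727, 0.0214]), array([ 31.6843,  -3.997 , 152.2105]), array([[250.0825, 147.6169]])), (0.47, array([0.5596, 0.2524, 0.1654]), array([-1.9743, -1.4946,  8.1786]), array([[251.9479, 266.2441]])), (0.23, array([0.4886, 0.047 , 0.0559]), array([ -82.9236, -203.3384,  117.5494]), array([[ 31.2732, 281.5221]]))]
ear_l [(0.81, array([0.5588, 0.2811, 0.0266]), array([ 17.5655,  19.498 , 147.0246]), array([[277.3529, 164.838 ]])), (0.73, array([0.5338, 0.2474, 0.0234]), array([ 14.3717, -22.4036, 150.1415]), array([[229.0572, 167.7556]]))]
pliers_tips [(0.57, array([0.5593, 0.2561, 0.1657]), array([0.6093, 1.1065, 7.8961]), array([[257.6456, 261.5214]]))]
135 ................................+++###########################+++...................................
137 ..............................++#########+++++++++++++++#########++.................................
139 ............................++######+++++...............+++++######+++....
[... 2686 characters left out ...]
+########++.................++#######++...............................
193 .............++++++++.........+#######+++....++++.........++#######++...............................
195 ...............++++++.+.......+########+++++++++++++++++++++#######++...............................
197 ................+++.++++....+++######+++++++++######++++++++++####++................................
199 +..........................++#########++++++++++++++++++++++++#####++..............................+
201 +++............++..........++##########++++++++++++++++++++++#######+++..........................+++
203 +++++.....+++++++..........++###########++++++++++++++++++++++++++++++++......................++++++
```

{"api": "send_rows", "payload": {"rows": "0 0 0 0 0 -10 -0.09;0 0 0 0 0 -25 -0.09;0 0 0 0 0 -45 -0.09;0 0 0 0 0 -65 -0.09;0 0 0 0 0 -85 -0.09;0 0 0 0 0 -105 -0.09;0 0 0 0 0 -118 -0.09;0 0 0 0 0 -118 -0.09"}}

```text
time: 15.52
eef_pos: [0.5591, 0.255, 0.2923]
tcp_rot: [0.35, 0.937, 0.001, 0.001]
contact_force: [0.3, -0.5, -2.0]
opening: 0.458
finger_force: 29.3
```

```bash
cat > ring.py <<'E'
from h import *
from scipy.optimize import least_squares
def ringfit(p,P,r,px=-1.5,bg=None,z0=144.,verbose=True):
    """fit inner edge of dark ring near predicted circle; params: cx,cy,tilt about tool y (deg), radius, with pivot at pins (px,*,z0)"""
    g=cv2.GaussianBlur(cv2.cvtColor(p['color'],cv2.COLOR_RGB2GRAY),(3,3),0).astype(float)
    def pts(q,rad,th):
        cx,cy,t=q; c=np.cos(np.radians(t)); s=np.sin(np.radians(t))
        X=cx-px+rad*np.cos(th)
        return P+r.apply(np.c_[px+X*c, cy+rad*np.sin(th), z0-X*s]/1e3)
    th=np.radians(np.arange(-140,141,4))
    rr=np.arange(15,27,.25); q0=np.array([px+23.3,0,0.]); 
    from scipy.ndimage import map_coordinates as mc
    for it in range(3):
        prof=np.array([mc(g,proj(p,pts(q0,k,th)).T[::-1],order=1) for k in rr]).T  # th x rr
        i=prof[:,8:44].argmin(1)+8   # darkest = middle of ring section
        ok=(prof[np.arange(len(th)),i]<95)
        rm=rr[i]; uv=proj(p,pts(q0,1,th)*0+np.array([pts(q0,rm[k],th[k:k+1])[0] for k in range(len(th))]))
        f=lambda v:(proj(p,pts(v[:3],v[3],th))-uv)[ok].ravel()
        s=least_squares(f,[*q0,21.5],loss='soft_l1',f_scale=.5); q0=s.x[:3]
    if verbose: print('ring cx,cy,tilt,rmid',s.x,'n',ok.sum(),'rms',np.sqrt((f(s.x)**2).mean()))
    return s.x
E
python3 - <<'E'
from ring import *
P,r,s=tool(); print(P,s['contact_force'],s['opening'],s['finger_force'],s['time'])
p=cam('wrist'); x=ringfit(p,P,r)
p6=dict(np.load('clip6.npz')); ringfit(p6,np.array([.5591,.2549,.1736]),down(139.05))
g=cv2.cvtColor(p['color'],cv2.COLOR_RGB2GRAY)
for y in range(135,200,3): print(y,''.join('#' if v<80 else '+' if v<130 else '.' for v in g[y,215:295]))
E
```

```text
[0.5591 0.255  0.2923] [ 0.3328 -0.4624 -1.9691] 0.45835197768615493 29.31642158422619 15.525
ring cx,cy,tilt,rmid [22.8351 -1.3593  0.9475 21.2289] n 71 rms 0.2981903414043891
ring cx,cy,tilt,rmid [22.7862 -1.2245  0.6096 21.251 ] n 71 rms 0.3056843120278583
135 .......................++++##############+########++++..........................
138 ....................++######++++..............++++#####++.......................
141 .................++####++...........................++####++....................
144 ...............++###++.................................++###++..................
147 ..............+###++.....................................++###+.................
150 ............++##++.........................................++##++...............
153 ............+###+...........................................+###+...............
156 ...........+###+.............................................+###+..............
159 ...........+###+.............................................+###+..............
162 ............+##++............................................+##++.....
[... 329 characters left out ...]
+................+++
177 ++++++++...........+####+...........................+####++...............++++..
180 +++++++++++...........+#####+....................+####++..............+++++.....
183 ++++++++++++++........++###++++................++++++++++.........+++++.........
186 ++++++++++++++++++++++++#++...+................+...++++#++++...+++++............
189 ++++++++++++++++++++#####++++++................+++++++###+++++++................
192 ...++++++++++++++++########++....................++#+##+##+++...................
195 ......++++++++++++++########++..................+++###+#+++.....................
198 ........++++++++++#########++++.++++++++++++++...+++++##++++....................
```

{"api": "send_rows", "payload": {"rows": "0 0 0 -15 -23 0 -0.09;0 0 0 -38 -58 0 -0.09;0 0 0 -65 -100 0 -0.09;0 0 0 -92 -141 0 -0.09;0 0 0 -119 -182 0 -0.09;0 0 0 -146 -224 0 -0.09;0 0 0 -173 -265 0 -0.09;0 0 0 -200 -306 0 -0.09"}}

```text
time: 16.58
eef_pos: [0.5081, -0.1087, 0.2893]
tcp_rot: [0.35, 0.937, 0.0, -0.001]
contact_force: [1.2, -0.1, -2.7]
opening: 0.464
finger_force: 29.4
```

{"api": "send_rows", "payload": {"rows": "0 0 0 -27 -41 0 -0.09;0 0 0 -54 -83 0 -0.09;0 0 0 -75 -115 0 -0.09;0 0 0 -90 -138 0 -0.09;0 0 0 -97 -149 5 -0.09;0 0 0 -97 -149 15 -0.09;0 0 0 -97 -149 20 -0.09;0 0 0 -97 -149 20 -0.09"}}

```text
time: 17.58
eef_pos: [0.4846, -0.2822, 0.2695]
tcp_rot: [0.349, 0.937, 0.0, -0.001]
contact_force: [-0.5, -0.7, -2.5]
opening: 0.465
finger_force: 29.4
```

Run:
```python
from ring import *
P,r,s=tool(); print(P,s['contact_force'],s['opening'],s['finger_force'],s['time'],r.as_euler('xyz',degrees=True))
p=cam('wrist'); np.savez('sp1.npz',**{k:np.array(v) for k,v in p.items()})
print(proj(p,[[.4665,-.2695,z] for z in (.098,.076,.06)]))
g=cv2.cvtColor(p['color'],cv2.COLOR_RGB2GRAY); b=p['color'].astype(int)
for y in range(130,205,2): print(y,''.join('g' if c[1]>c[0]+25 else ('#' if v<55 else '+' if v<95 else '-' if v<140 else '.') for v,c in zip(g[y,210:300],b[y,210:300])))
```

```text
[ 0.4846 -0.2822  0.2695] [-0.4945 -0.7095 -2.4959] 0.46484858021739894 29.40168146509677 17.575 [179.9871  -0.125  139.1247]
[[252.2319 155.4539]
 [252.3566 151.8263]
 [252.4374 149.4803]]
130 gggggggggggggggggggg........--------+++++--+++++++++-----........ggggggggggggggggggggggggg
132 gggggggggggggggggg........----+++++++++++++++++++++++++++---.......ggggggggggggggggggggggg
134 ggggggggggggggggg.......--++++++++++++++++++++++++++++++++++--......gggggggggggggggggggggg
136 gggggggggggggggg......--+++++++++++++++---------++++++++++++++-......ggggggggggggggggggggg
138 ggggggggggggggg......--+++++++++++--...............---++++++++++-.....gggggggggggggggggggg
140 gggggggggggggg......-++++++++++--......................--++++++++-.....ggggggggggggggggggg
142 ggggggggggggg-.....-++++#++++-...........................--+++++++-....ggggggggggggggggggg
144 ggggggggggggg-.....-+++++++--...............................--+++++-....gggggggggggggggggg
146 ggggggggggggg.....-++++++---......-...........................-+++++-...gggggggggggggggggg
148 gggggggggggg-....-++++++---.....---................
[... 1999 characters left out ...]
+++++++++ggggggggggggg------.......
192 --------++++gggggggggggg++++++++++++ggggggggggggggggg-++++++++++ggggggggggg-----........-.
194 -----------+++++gggggggg+++++++++++-------------------++++++++++ggggggg+------........----
196 --------------++++++gg+++++++++++---..---++++++----..---++++++++ggg+-------..........--...
198 ------------------++++++++++++++---...------------.....--+++++++++------...........--.....
200 ---------------------++++++++++++----.................--+++++++++---.............--.......
202 ---------------------++++++++++++++-----..........------------------..........-...........
204 ---------------------++++++------------------------------------------......--.............
```

```bash
cat >> ring.py <<'E'
from scipy.ndimage import map_coordinates as MC
def bearing(p,c0=(.4665,-.2695)):
    b=p['color'].astype(float); gr=b[:,:,1]-b[:,:,0]; v=b.mean(2); c=np.array(c0)
    th=np.radians(np.arange(0,360,3)); rr=np.arange(.025,.038,.0001)
    for it in range(4):
        P3=np.array([[[c[0]+k*np.cos(t),c[1]+k*np.sin(t),.06] for k in rr] for t in th])
        uv=proj(p,P3.reshape(-1,3)); G=MC(gr,uv.T[::-1],order=1).reshape(len(th),-1); V=MC(v,uv.T[::-1],order=1).reshape(len(th),-1)
        T=[];Q=[]
        for k in range(len(th)):
            j=np.where((G[k,:-1]<20)&(G[k,1:]>=20))[0]
            if len(j)==1 and V[k,max(j[0]-12,0)]>135 and G[k,-1]>20: T.append(th[k]);Q.append(rr[j[0]])
        T=np.array(T);Q=np.array(Q)
        f=lambda x:x[0]*np.cos(T)+x[1]*np.sin(T)+x[2]-Q
        s=least_squares(f,[0,0,.031],loss='soft_l1',f_scale=.0004); c=c+s.x[:2]
    print('bearing centre',c,'R',s.x[2],'n',len(T),'rms mm',1e3*np.sqrt((f(s.x)**2).mean()),'angles',np.degrees(T).astype(int)[::4]); return c
E
python3 - <<'E'
from ring import *
p=dict(np.load('sp1.npz')); P=np.array([.4846,-.2822,.2695]); r=down(139.12)
c=bearing(p); 
x=ringfit(p,P,r)
C=P+r.apply([x[0]/1e3,x[1]/1e3,.144]); print('ring centre',C,'err in tool mm (ring must move)',r.inv().apply([c[0]-C[0],c[1]-C[1],0])*1e3)
E
```

```text
bearing centre [ 0.4661 -0.2699] R 0.03092568403736318 n 70 rms mm 0.2322077017447067 angles [ 51  63  75  87  99 111 123 135 147 159 171 183 195 207 219 230 315 327]
ring cx,cy,tilt,rmid [23.4192 -1.2164 -0.3076 21.4232] n 71 rms 0.5167205905892238
ring centre [ 0.4661 -0.2678  0.1255] err in tool mm (ring must move) [-1.3929 -1.5339 -0.    ]
```

{"api": "send_rows", "payload": {"rows": "0 0 0 0 -1.5 5 -0.09;0 0 0 0 -1.5 15 -0.09;0 0 0 0 -1.5 24 -0.09;0 0 0 0 -1.5 30 -0.09;0 0 0 0 -1.5 30 -0.09;0 0 0 0 -1.5 30 -0.09"}}

```text
time: 18.38
eef_pos: [0.4838, -0.2848, 0.2409]
tcp_rot: [0.35, 0.937, -0.0, 0.0]
contact_force: [0.1, 0.1, -2.3]
opening: 0.462
finger_force: 29.4
```

Run:
```python
from ring import *
P,r,s=tool(); print(P,s['contact_force'],s['opening'],s['finger_force'],s['time'],r.as_euler('xyz',degrees=True))
p=cam('wrist'); np.savez('sp2.npz',**{k:np.array(v) for k,v in p.items()})
c=bearing(p,(.4661,-.2699)); print('spindle in tool',r.inv().apply([c[0]-P[0],c[1]-P[1],0])*1e3)
ringfit(p,P,r,z0=150.); ringfit(p,P,r,z0=146.)
g=cv2.cvtColor(p['color'],cv2.COLOR_RGB2GRAY); b=p['color'].astype(int)
for y in range(128,185,2): print(y,''.join('g' if c[1]>c[0]+25 else ('#' if v<80 else '+' if v<105 else '-' if v<150 else '.') for v,c in zip(g[y,215:295],b[y,215:295])))
```

```text
[ 0.4838 -0.2848  0.2409] [ 0.0919  0.1219 -2.3363] 0.46225910535541415 29.40370386466384 18.375 [-179.9992    0.0318  139.0471]
bearing centre [ 0.466  -0.2697] R 0.03075406998154575 n 78 rms mm 0.19279057289651122 angles [ 12  24  36  48  59  72  84  96 108 119 132 144 156 168 180 192 204 216
 228 324]
spindle in tool [23.3806 -0.3042 -0.013 ]
ring cx,cy,tilt,rmid [22.497  -1.2226 -1.2056 21.7302] n 71 rms 0.3393180572288045
ring cx,cy,tilt,rmid [23.0648 -1.1559  0.0234 21.4628] n 71 rms 0.443171306789944
128 gggggggggggggggggg..........-------------------------.........gggggggggggggggggg
130 gggggggggggggggg........----+++++#+#+++++###++++--------........gggggggggggggggg
132 gggggggggggggg........--++++######################++++-----.......gggggggggggggg
134 ggggggggggggg.......--+###############################+++---.......ggggggggggggg
136 gggggggggggg......--+###################+++#############+++---......gggggggggggg
138 gggggggggg-......-+##########+++----------.--++++#########+++--......ggggggggggg
140 ggggggggg-......-#########++-----------------------+########++--......ggg
[... 1177 characters left out ...]
###+-..ggggggggggggg
170 ggggggggggggg#########++++++-----------------.---------++#####+-..gggggggggggggg
172 gggggggggggggg########++++++++++-++++++++++----------++#######--gggggggggggggggg
174 ggggggggggggggg########++-++++++++++++++++++++----++++######+ggggggggggggggggggg
176 ggggggggggggggggg########++---+++++++++++++++----++########ggggggggggggggggggggg
178 ggggggggggggggggggg#########+--------------....--+#######ggggggggggggggggggggggg
180 ggggggggggggggggggggg########+----------........-#######gggggggggggggggggggggggg
182 ggggggggggggggggggg#+#########++---------.....--#######+++ggggggggggggg......ggg
184 ggggggggggggggggggg##++++#######gggggggggggggg##+g+++++++++gggggggggg-........gg
```

{"api": "send_rows", "payload": {"rows": "0 0 0 0.8 0.9 0 -0.09;0 0 0 0.8 0.9 4 -0.09;0 0 0 0.8 0.9 8 -0.09;0 0 0 0.8 0.9 8 -0.09;0 0 0 0.8 0.9 8 -0.09;0 0 0 0.8 0.9 8 -0.09"}}

```text
time: 19.18
eef_pos: [0.4837, -0.2835, 0.2328]
tcp_rot: [0.35, 0.937, -0.0, 0.0]
contact_force: [0.0, 0.2, -2.5]
opening: 0.46
finger_force: 29.4
```

Run:
```python
from ring import *
P,r,s=tool(); print(P,s['contact_force'],s['opening'],s['finger_force'],s['time'],r.as_euler('xyz',degrees=True))
p=cam('wrist'); np.savez('sp3.npz',**{k:np.array(v) for k,v in p.items()})
c=bearing(p,(.4661,-.2699)); print('spindle in tool',r.inv().apply([c[0]-P[0],c[1]-P[1],0])*1e3)
ringfit(p,P,r,z0=150.); ringfit(p,P,r,z0=146.)
g=cv2.cvtColor(p['color'],cv2.COLOR_RGB2GRAY); b=p['color'].astype(int)
for y in range(128,190,2): print(y,''.join('g' if c[1]>c[0]+25 else ('#' if v<80 else '+' if v<105 else '-' if v<150 else '.') for v,c in zip(g[y,215:295],b[y,215:295])))
```

```text
[ 0.4837 -0.2835  0.2328] [ 0.0424  0.1512 -2.5259] 0.4603395496801051 29.40141459926963 19.175 [-179.9998    0.0173  139.0487]
bearing centre [ 0.4659 -0.2696] R 0.03070794588997004 n 80 rms mm 0.15607655029450748 angles [  0  12  24  36  48  59  72  84  96 108 119 132 144 156 168 180 192 204
 216 228]
spindle in tool [22.5762 -1.1759 -0.0068]
ring cx,cy,tilt,rmid [22.775  -1.2738  3.1213 21.5114] n 71 rms 0.29962109558043737
ring cx,cy,tilt,rmid [23.3366 -1.212   3.8316 21.2768] n 71 rms 0.3837332199315138
128 gggggggggggggggggg............------------------............gggggggggggggggggggg
130 gggggggggggggggg..........----++++########++++++----..........gggggggggggggggggg
132 gggggggggggggg.........--+++#####################++++--.........gggggggggggggggg
134 gggggggggggg........--++##############################++--........gggggggggggggg
136 ggggggggggg........-+###################################++--.......ggggggggggggg
138 gggggggggg.......-+###########+++++--------+++++###########+-.......gggggggggggg
140 ggggggggg......-+########++-------..........----+++#########+--......ggg
[... 1348 characters left out ...]
#+-...gggggggggggggg
174 ggggggggggggg--+#########+++++----------------------++######--...ggggggggggggggg
176 ggggggggggggggg--+##########+++++++++++++++++++--++#######+-...ggggggggggggggggg
178 ggggggggggggggggg-++###########++++++++++++++++++#######+--..ggggggggggggggggggg
180 ggggggggggggggggggg+++########+++++++++++++++---+######---gggggggggggggggggggggg
182 gggggggggggggggggggg++########+----------------++#####++--gggggggggggggggggggggg
184 gggggggggggggggggg+##++#++++++#+--------------+#+-+++++++++gggggggggggg-....gggg
186 gggggggggggggggggg#####+++++++##++-----------+##++++++++++++ggggggggg-........gg
188 ggggggggggggggggggg###++#########ggggggggggggg#####++++++++gggggggggg.........gg
```

{"api": "send_rows", "payload": {"rows": "0 0 0 0 0 1.5 -0.09;0 0 0 0 0 3 -0.09;0 0 0 0 0 4.5 -0.09;0 0 0 0 0 6 -0.09;0 0 0 0 0 6 -0.09"}}

```text
time: 19.85
eef_pos: [0.4836, -0.2834, 0.2264]
tcp_rot: [0.35, 0.937, 0.0, -0.0]
contact_force: [-0.3, -0.2, -2.6]
opening: 0.464
finger_force: 29.4
```

{"api": "send_rows", "payload": {"rows": "0 0 0 0 0 1.5 -0.09;0 0 0 0 0 3 -0.09;0 0 0 0 0 4.5 -0.09;0 0 0 0 0 4.5 -0.09"}}

```text
time: 20.35
eef_pos: [0.4836, -0.2834, 0.2219]
tcp_rot: [0.35, 0.937, 0.0, -0.0]
contact_force: [0.1, -0.2, -2.1]
opening: 0.46
finger_force: 29.4
```

Run:
```python
from ring import *
P,r,s=tool(); print(P,s['contact_force'],s['wrist_torque'],s['opening'],s['finger_force'],s['time'])
p=cam('wrist')
c=bearing(p,(.4661,-.2699)); print('spindle in tool',r.inv().apply([c[0]-P[0],c[1]-P[1],0])*1e3)
ringfit(p,P,r,z0=150.)
```

```text
[ 0.4836 -0.2834  0.2219] [ 0.1263 -0.2492 -2.1307] [-0.0379  0.0374  0.0147] 0.46009728941623523 29.399852491915226 20.35
bearing centre [ 0.4659 -0.2696] R 0.030698415892704247 n 82 rms mm 0.16675179185091807 angles [  0  12  24  36  48  59  72  84  96 108 119 132 144 156 168 180 192 204
 216 228 248]
spindle in tool [22.3082 -1.1624  0.0102]
ring cx,cy,tilt,rmid [22.7596 -1.2958  1.6276 21.7147] n 71 rms 0.2832836978270173
```

{"api": "send_rows", "payload": {"rows": "0 0 0 0 0 1.5 -0.09;0 0 0 0 0 3 -0.09;0 0 0 0 0 4.5 -0.09;0 0 0 0 0 6 -0.09;0 0 0 0 0 6 -0.09"}}

```text
time: 21.02
eef_pos: [0.4836, -0.2834, 0.2159]
tcp_rot: [0.35, 0.937, 0.0, -0.0]
contact_force: [0.4, -0.1, -2.7]
opening: 0.464
finger_force: 29.4
```

{"api": "send_rows", "payload": {"rows": "0 0 0 0 0 1 -0.09;0 0 0 0 0 2 -0.09;0 0 0 0 0 2 -0.09"}}

```text
time: 21.4
eef_pos: [0.4837, -0.2835, 0.2141]
tcp_rot: [0.35, 0.937, 0.0, -0.0]
contact_force: [0.1, -0.8, -1.8]
opening: 0.463
finger_force: 29.4
```

Run:
```python
from ring import *
P,r,s=tool(); print(P,s['contact_force'],s['wrist_torque'],s['opening'],s['finger_force'],s['time'])
p=cam('wrist')
c=bearing(p,(.4661,-.2699)); print('spindle in tool',r.inv().apply([c[0]-P[0],c[1]-P[1],0])*1e3)
ringfit(p,P,r,z0=150.)
g=cv2.cvtColor(p['color'],cv2.COLOR_RGB2GRAY); b=p['color'].astype(int)
for y in range(128,190,2): print(y,''.join('g' if c[1]>c[0]+25 else ('#' if v<80 else '+' if v<105 else '-' if v<150 else '.') for v,c in zip(g[y,215:295],b[y,215:295])))
```

```text
[ 0.4837 -0.2835  0.2141] [ 0.0872 -0.8106 -1.8476] [ 0.0465 -0.011   0.002 ] 0.46327332944508387 29.412436145357788 21.4
bearing centre [ 0.4659 -0.2696] R 0.030733944543191914 n 90 rms mm 0.18802769034108466 angles [  0  12  24  36  48  59  72  84  96 108 119 132 144 156 168 180 192 204
 216 228 239 252 270]
spindle in tool [22.4477 -1.1952  0.0001]
ring cx,cy,tilt,rmid [22.2855 -1.2787  1.0735 21.8633] n 71 rms 0.2379111115038784
128 ggggggggggggggggggg........................................ggggggggggggggggggggg
130 ggggggggggggggggg............----+++++++++++-----.............gggggggggggggggggg
132 ggggggggggggggg..........--++####################++--..........ggggggggggggggggg
134 ggggggggggggg.........-++############################+--.........ggggggggggggggg
136 ggggggggggg........--+##################################+--........ggggggggggggg
138 gggggggggg.......--##########+++--------------++##########+--........ggggggggggg
140 ggggggggg.......-########+----.................---++########+-........gggggggggg
142 ggggggg-......-+#######+-....-....................---+#######+--
[... 1271 characters left out ...]
##+--......ggggggggg
174 gggggggg-------+#######++----.......................--+######+-......ggggggggggg
176 ggggggggg--------+#######++-----...............-..--+######+--......gggggggggggg
178 gggggggggg---------+########++-------.....-------++######+--.......ggggggggggggg
180 ggggggggggggg-------+#########+++++++--++++--+++########--.......ggggggggggggggg
182 gggggggggggggg-------+###########++++++++++++##########+--.....ggggggggggggggggg
184 gggggggggggggggg---+###############+++++++++#####+++#+++++--.ggggggggggggggggggg
186 ggggggggggggggggggg########+++##+----+++-----++++-+++++#+++ggggggggggggggggggggg
188 ggggggggggggggggggg############+-------.....--+##++++++++++ggggggggggggggggggggg
```

{"api": "send_rows", "payload": {"rows": "0 0 0 0 0 0.5 -0.09;0 0 0 0 0 1 -0.09;0 0 0 0 0 1 -0.09"}}

```text
time: 21.82
eef_pos: [0.4837, -0.2835, 0.2131]
tcp_rot: [0.35, 0.937, -0.0, 0.0]
contact_force: [0.5, -0.7, -1.9]
opening: 0.461
finger_force: 29.4
```

{"api": "send_rows", "payload": {"rows": "0 0 0 0 0 0.5 -0.09;0 0 0 0 0 1 -0.09;0 0 0 0 0 1 -0.09"}}

```text
time: 22.2
eef_pos: [0.484, -0.2837, 0.2128]
tcp_rot: [0.35, 0.937, -0.0, 0.001]
contact_force: [-0.0, -0.0, 0.9]
opening: 0.462
finger_force: 29.7
```

{"api": "send_rows", "payload": {"rows": "0 0 0 0 0 -1 -0.09;0 0 0 0 0 -1.6 -0.09;0 0 0 0 0 -1.6 -0.09;0 0 0 0 0 -1.6 -0.09;0 0 0 0 0 -1.6 -0.09;0 0 0 0 0 -1.6 -0.09"}}

```text
time: 22.95
eef_pos: [0.4836, -0.2834, 0.2136]
tcp_rot: [0.35, 0.937, 0.0, -0.0]
contact_force: [0.1, 0.5, -1.9]
opening: 0.461
finger_force: 29.4
```

Run:
```python
from ring import *
P,r,s=tool(); print(P,s['contact_force'],s['wrist_torque'],s['opening'],s['finger_force'],s['time'])
p=cam('wrist')
c=bearing(p,(.4661,-.2699)); print('spindle in tool',r.inv().apply([c[0]-P[0],c[1]-P[1],0])*1e3)
ringfit(p,P,r,z0=150.)
```

```text
[ 0.4836 -0.2834  0.2136] [ 0.0765  0.4793 -1.9417] [ 0.0544 -0.0291  0.0282] 0.46137729140716083 29.41265294328332 22.95
bearing centre [ 0.4659 -0.2696] R 0.030713985858898365 n 92 rms mm 0.178161852480742 angles [  0  12  24  36  48  59  72  84  96 108 119 132 144 156 168 180 192 204
 216 228 239 252 270]
spindle in tool [22.3968 -1.1758  0.0066]
ring cx,cy,tilt,rmid [22.3324 -1.2508 -0.6915 21.9904] n 71 rms 0.25699322450920215
```

The ring is free, level and centred within 0.2 mm, with the pin ends about 1 mm above the bearing, so I'm handing in.

```bash
python3 -c "
from plant import ctrl
print(ctrl.sign_off())"
```

```text
the job is handed in; nothing more can be done
None
```

The job is handed in, but no verdict came back: the circlip is held spread on the pliers at the groove, level within about 1°, centred on the spindle to about 0.2 mm and about 1.5 mm above the bearing (estimated from a light touch).

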